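Press a grease coupler onto a bearing's tilted nipple and hold it

TASK

Pick the grease coupler up off its parking stand, fit its open mouth squarely over the tilted grease nipple on the pillow-block bearing, and push along the nipple's axis until the brass spring collar snaps down. Finish while holding the coupler there, square on the nipple and still pressed against the spring so that the collar stays down; press the collar only with the coupler and leave the other things on the bench alone.

Things in the scene. Friction and masses are not known exactly. Their poses are not given: they have to be found in the camera images.
- coupler_grip (a point): Centre of the square aluminium grip (30 x 30 mm, 62 mm long) of the loose grease coupler (about 0.3 kg, 111 mm tall), which starts upright, mouth down, on the stand. On the coupler's axis, 75 mm above its mouth; z points from mouth to cap, x and y are square to the grip's flat faces. The fingertips may rest on the flange below the grip. Any turn about its own axis fits the nipple.
- coupler_mouth (a point): Centre of the open mouth (lower end face) of the coupler; axes as coupler_grip. From the mouth up: round steel snout 26 mm in diameter and 38 mm long with a 16 mm bore 38 mm deep; round flange 44 mm in diameter (38 to 44 mm); square grip (44 to 106 mm); cap 24 mm in diameter, 5 mm high.
- stand: Fixed parking stand: a dark steel disc 84 mm in diameter and 12 mm thick with a 12 mm post in the middle standing 26 mm above the disc (tapered tip). The coupler's mouth rests on the disc, with the post in its bore. Origin at the centre of the underside.
- bearing: Fixed grey pillow-block bearing: foot 60 x 170 x 18 mm, round housing 90 mm in diameter, 46 mm wide, bare 30 mm shaft 200 mm long along the body's y, 60 mm above the bench. Origin at the centre of the underside, z up. The nipple leans 0.52 rad (30 degrees) from vertical towards the body's -x; a short plain hexagonal plug without collar leans to +x and is not used.
- nipple_tip (a point): Tip of the fixed steel grease nipple on the bearing; z points outward along the nipple's axis (up, leaning 0.52 rad from vertical). The nipple is 12 mm in diameter, its last 8 mm tapering to 5 mm at the tip, and stands 22 mm out of the brass collar's top face when the collar is up.
- collar_top (a point): Centre of the upper ring face of the brass spring collar round the nipple (29 mm in diameter, 13 mm long); z points outward along the nipple's axis. It starts 22 mm below nipple_tip along the axis and moves down the axis when pressed. The coupler's mouth pushes on this face.
- collar (a joint): How far the collar is pushed down the nipple (m): 0 up, 0.009 at its hard stop. Its snap spring holds it up until about 13 N, then gives way: the push back falls evenly to about 5 N at the stop. If let go it pushes the coupler back up. It counts as snapped down past 6 mm.
- grease_tin: Bystander: loose grey tin, 70 mm in diameter, 85 mm tall; origin under its centre.
- bearing_ring: Bystander: loose steel bearing ring, 52 mm outside diameter, 15 mm tall, lying flat; origin under its centre.
- spanner: Bystander: loose spanner 170 mm long, lying flat.
- socket: Bystander: loose steel socket, 28 mm in diameter, 45 mm tall; origin under its centre.
Mind the look-alikes: they are no part of the job. Of the things shaped like the bearing, the grey one is meant.

How it is judged (in metres and radians):
On the way, in this order (a step that is already met when the one before it is completed fails the run):
1. the coupler is held up, clear of its stand (height (world z) of coupler_mouth above 0.045 m and contact force between the fingers and coupler above 1 N), for 0.1 s.
2. the coupler's mouth is over the nipple's tip, with the collar still up (z of nipple_tip in the frame of coupler_mouth above 0.004 m and distance between nipple_tip and coupler_mouth below 0.03 m and value of joint collar below 0.004 m and contact force between the fingers and coupler above 1 N), for 0.02 s.
3. the coupler, square on the nipple, has snapped the collar down and keeps it down (value of joint collar above 0.006 m and distance between coupler_mouth and collar_top below 0.005 m and angle between the z axis of coupler_mouth and the z axis of nipple_tip, either way round below 0.1 rad and contact force between coupler and collar above 3 N and contact force between the fingers and coupler above 1 N), for 0.5 s.
At the end, for the whole second after the job is handed in: The collar is down at least 6 mm, the coupler's mouth is centred against the collar's top face (within 5 mm), its axis is within 0.1 rad of the nipple's, the coupler presses the collar with more than 3 N, the fingers hold the coupler, and it is at rest (all of step 3 and linear speed of coupler below 0.02 m/s); the arm keeps its last pose, push and grip.
It fails at once if a bystander is moved by more than 30 mm (distance of any of grease_tin, bearing_ring, spanner, socket from where it was at the start of the episode above 0.03 m).
It fails at once if the collar is pressed with the fingers (contact force between the fingers and collar above 3 N).
It also fails if it takes over 48 s, if anything falls off the work surface, if the arm or the gripper's body presses on something with over 40 N, if the wrist force passes 120 N, or if a joint passes its speed limit or range.

ROBOT

A 6-joint arm with a two-finger parallel gripper is mounted at the origin on the work surface. World frame = base frame: x ahead of the robot, y to its left, z up, the work surface at z = 0. Lengths are in m, angles in degrees, forces in N, time in s.
With the tool pointing down it reaches from about 0.275 to 0.825 m from the base axis. Payload 4.9 kg.
Tool frame: the origin (TCP) lies midway between the tips of the shut fingers; the grasp point (between the pads) lies 19 mm behind it (robot.tcp_to_grasp is the distance from the TCP to the grasp point, in m); z points along the fingers, y is the line along which they close (so a half turn about z gives the same grasp; the last joint's range is limited). The gripper opens to 85 mm and grips with 20 to 120 N. Pads are 22 mm wide; open, the fingers measure 114 mm over their backs; the gripper's body (76 mm by 85 mm) begins 54 mm behind the grasp point. The pads swing forward as they close: fully open they stand 13 mm farther back than shut.
Start: joints at [68.572, 18.69, -11.035, 60.275, 0, 82.311], TCP at [0.131, 0.534, 0.231] pointing down, gripper open.
Joint ranges: [-152.03, 152.03], [-55.5, 102.48], [-74.3, 77.21], [-110.64, 120.58], [-84.22, 78.4], [-180, 180]. Speed limits (degrees/s): [147.25, 147.25, 180, 180, 180, 180].

INTERFACE

Orientations are given as a 3x3 rotation matrix whose columns are the frame's x, y, z axes.
In Python, from plant import robot, optics, workorder, finder gives the robot as it stands.
- The arm moves only by the shell command python3 -m crank 'ROWS' [FORCE]. ROWS is a JSON object of lists of equal length, an entry for each row: "jaw": the closure, from 0 (fully open) to 1 (shut); "xyz": the shift along the tool's x, y, z in units of 40 mm (1.0 is 40 mm), a list of three; "yaw": the turn about the tool's z in units of 8 degrees (1.0 is 8 degrees). In form: {"jaw": [jaw, ...], "xyz": [[dx, dy, dz], ...], "yaw": [yaw, ...]}. A call has 1 to 5 rows; each row shifts and turns the commanded pose from where the row before left it, along the tool's axes as they then stand; what a row does not reach is not made up. A row lasts 1/10 s, in which the tool goes at most 50 mm and 8.59 degrees, less where a joint would pass 70% of its speed; a pose out of reach is approached as far as the arm can. A call is refused whole if a number of a shift passes 1 or a number of a turn 1, either way. A call with a gripper value outside its range is refused whole. The fingers move at their own pace and stop on an object; FORCE is the grip in N (left out, the last holds). Time passes only in rows, so rows that do not move let the fingers close. It gives the time, the measured TCP pose, the force, the opening and the grip force at its end, in the units of the state.
- robot.sense(): the state, without advancing time (a new reading comes with each control period).
- optics.grab_frame(name): name is "scene" or "top" or "wrist"; returns a dict with "pixels" (384x512x3 uint8, red, green, blue), "z_map" (384x512 float32, m along the optical axis (not along the pixel's ray), 0 where there is no reading), "fx", "fy", "cx", "cy" (pixels), "xyz" and "attitude" of the camera in the world; the wrist camera has in their place "T_tool_cam" (4x4, takes a point from camera to tool coordinates, whose origin is the TCP and whose axes are the flange's). Camera axes: x right, y up, looking along -z (the intrinsics and any distortion apply to the point x, -y, -z); pixel columns grow to the right and rows downward; lengths in m; the calibration is good to about 2 mm. A picture is of the moment at which its call begins: read the wrist's pose just before it.
- workorder.close_job(): hands the job in; it is judged then, once.
Trained networks look in the newest picture that a camera, given by its name, has taken for a name from the list of things; names that differ only in an ending like _2 or _b are one class to them, and where a whole thing is asked for, a point or a joint stands for the part that bears it (a point fixed in the world has none). Each returns a list of dicts, best first, with "score" (0 to 1); they miss things now and then, are a little off and sometimes report something else, mostly with a low value. They report only what shows in the picture. A call takes as long as a camera call. They do not tell look-alikes from the thing itself.
- finder.search_frame(name, camera): "extent" ([left, top, right, bottom] in pixels, round what is visible of it).
- finder.spot_point(name, camera): "at" ([column, row] in pixels: a listed point, or the origin of a listed thing).
The state is a dict: "t": time; "qpos": joint angles; "qd": joint speeds; "joint_torque": joint torques, N m; "tcp_pos": TCP position; "ee_rot": TCP orientation; "force": force on the tool from outside, world axes, zero at the start; "moment": the same for the moment, N m; "width": opening from 0.0 (shut) to 1.0 (fully open); "grasp_force": force on a finger pad.
Only numpy, scipy, OpenCV 4.12 (cv2) and the standard library are available. Lean on these libraries where they do the work, as an engineer would, in place of code of your own. Each camera call takes 0.05 s, during which the arm holds its last target. There are 200 camera calls.

## Working session

There is one attempt and no reset: what is moved stays moved. The work goes in short steps, Python scripts to look and compute and a shell command to move; the robot and the scene stay as the last step left them, time stands still between calls to the robot, and variables do not carry over. Pictures are saved under pics/ and viewed, at most 10 in all, crops included, and the job is handed in when it is done.

```bash
ls; mkdir -p pics; cat > h.py <<'E'
import numpy as np, cv2
from plant import robot, optics, workorder, finder
def grab(n):
    s=robot.sense(); f=optics.grab_frame(n)
    if n=="wrist":
        T=np.eye(4); T[:3,:3]=s["ee_rot"]; T[:3,3]=s["tcp_pos"]; f["T"]=T@np.array(f["T_tool_cam"])
    else:
        T=np.eye(4); T[:3,:3]=np.array(f["attitude"]); T[:3,3]=f["xyz"]; f["T"]=T
    return f
def ray(f,uv):
    d=np.array([(uv[0]-f["cx"])/f["fx"],-(uv[1]-f["cy"])/f["fy"],-1]); return f["T"][:3,3],f["T"][:3,:3]@d
def atz(f,uv,z):
    o,d=ray(f,uv); return o+d*(z-o[2])/d[2]
def cloud(f):
    v,u=np.mgrid[:384,:512]; Z=f["z_map"]
    P=np.stack([(u-f["cx"])/f["fx"]*Z,-(v-f["cy"])/f["fy"]*Z,-Z],-1)
    return P@f["T"][:3,:3].T+f["T"][:3,3]
def tri(obs):
    A=np.zeros((3,3));b=np.zeros(3)
    for o,d in obs:
        d=d/np.linalg.norm(d);M=np.eye(3)-np.outer(d,d);A+=M;b+=M@o
    return np.linalg.solve(A,b)
def save(f,name): cv2.imwrite("pics/"+name,cv2.cvtColor(f["pixels"],cv2.COLOR_RGB2BGR))
E
python3 - <<'E'
from h import *
np.set_printoptions(precision=3,suppress=True)
print(robot.sense()); ims=[]
for c in ["scene","top"]:
    f=grab(c); ims.append(f["pixels"]); C=cloud(f)
    print(c,{k:v for k,v in f.items() if k not in("pixels","z_map")})
    for n in ["coupler_grip","coupler_mouth","stand","bearing","nipple_tip","collar_top","socket","grease_tin","bearing_ring","spanner"]:
        for r in finder.spot_point(n,c)[:3]:
            u,v=map(int,np.clip(np.round(r["at"]),0,[511,383])); print(n,round(r["score"],2),np.array(r["at"]),C[v,u])
    save(f,c+"0.png")
E
```

```text
pics
{'t': 0.0, 'qpos': array([ 68.57 ,  18.733, -11.09 ,  60.275,   0.001,  82.311]), 'qd': array([ 0.038,  0.022,  0.006,  0.066, -0.093, -0.01 ]), 'joint_torque': array([ -0.003, -44.341,  26.244,   0.016,  -0.   ,   0.   ]), 'tcp_pos': array([0.13 , 0.534, 0.231]), 'ee_rot': array([[-0.971,  0.238, -0.001],
       [ 0.238,  0.971, -0.002],
       [ 0.   , -0.002, -1.   ]]), 'force': array([-0.063, -0.188,  0.503]), 'moment': array([-0.005,  0.007, -0.026]), 'grasp_force': 0.0, 'width': 0.9991691780015933}
scene {'fx': 374.4810550684862, 'fy': 374.4810550684862, 'cx': 251.21452035023486, 'cy': 188.1647816062932, 'xyz': array([ 1.397, -0.221,  0.698]), 'attitude': array([[ 0.107, -0.57 ,  0.815],
       [ 0.994,  0.077, -0.077],
       [-0.019,  0.818,  0.575]]), 'T': array([[ 0.107, -0.57 ,  0.815,  1.397],
       [ 0.994,  0.077, -0.077, -0.221],
       [-0.019,  0.818,  0.575,  0.698],
       [ 0.   ,  0.   ,  0.   ,  1.   ]])}
coupler_grip 0.67 [377.5 185.8] [0.594 0.204 0.105]
coupler_grip 0.15 [237.1 173.3] [ 0.308 -0.166 -0.002]
coupler_mouth 0.86 [372.  205.7] [0.587 0.203 
[... 1458 characters left out ...]
7.6] [ 0.371 -0.264  0.094]
bearing 0.73 [273.4 187.8] [ 0.567 -0.183  0.112]
nipple_tip 0.61 [312.1 265.2] [ 0.319 -0.301  0.119]
nipple_tip 0.59 [275.  199.8] [ 0.532 -0.194 -0.002]
nipple_tip 0.46 [394.4 265.2] [ 0.299 -0.601 -0.006]
collar_top 0.6 [270.9 196.9] [ 0.537 -0.176  0.119]
collar_top 0.57 [307.9 262.5] [ 0.33  -0.288  0.129]
collar_top 0.54 [389.9 261.3] [ 0.33  -0.544  0.131]
socket 0.37 [228.  139.9] [ 0.74  -0.035  0.041]
grease_tin 0.84 [277.4 145.5] [ 0.709 -0.201  0.082]
bearing_ring 0.51 [223.7 225.5] [ 0.444 -0.013 -0.001]
bearing_ring 0.23 [171.1 134.8] [0.768 0.169 0.01 ]
spanner 0.59 [170.3 135.8] [0.765 0.173 0.008]
spanner 0.29 [224.1 226.4] [ 0.444 -0.013 -0.001]
```

View pics/scene0.png

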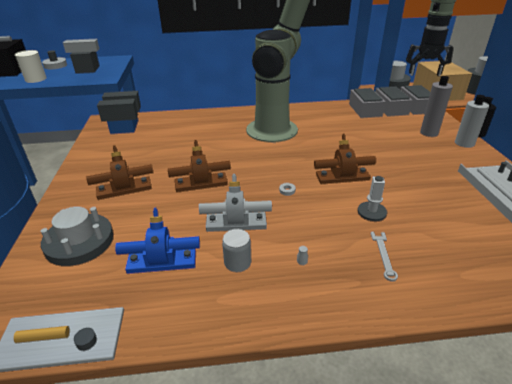

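View pics/top0.png

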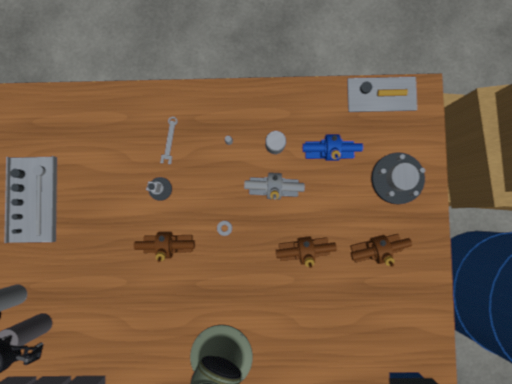

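Scene: the grey bearing is at about (235,208) in scene and (274,187) in top, with its nipple leaning towards the robot. The coupler on its stand is at (375,195) in scene and (157,187) in top. I'll move above the coupler.

```bash
python3 -m crank '{"jaw":[0,0,0,0,0],"xyz":[[-1,-0.42,-0.1],[-1,-0.42,-0.1],[-1,-0.42,-0.1],[-1,-0.42,-0.1],[-1,-0.42,-0.1]],"yaw":[0,0,0,0,0]}' 30
python3 -m crank '{"jaw":[0,0,0,0,0],"xyz":[[-1,-0.42,-0.1],[-1,-0.42,-0.1],[-1,-0.42,-0.1],[-1,-0.42,-0.1],[-1,-0.42,-0.1]],"yaw":[0,0,0,0,0]}'
python3 -m crank '{"jaw":[0,0,0,0,0],"xyz":[[-1,-0.42,-0.1],[-1,-0.42,-0.1],[-0.5,-0.3,0],[0,0,0],[0,0,0]],"yaw":[0,0,0,0,0]}'
python3 - <<'E'
from h import *
np.set_printoptions(precision=3,suppress=True)
f=grab("wrist"); print(f["T_tool_cam"],f["fx"],f["cx"],f["cy"]); C=cloud(f)
for n in ["coupler_grip","coupler_mouth","stand"]:
    for r in finder.spot_point(n,"wrist")[:2]:
        u,v=map(int,np.clip(np.round(r["at"]),0,[511,383])); print(n,round(r["score"],2),np.array(r["at"]),C[v,u])
for lo,hi in((0.112,0.122),(0.121,.15)):
    m=(C[...,2]>lo)&(C[...,2]<hi)&(np.hypot(C[...,0]-.58,C[...,1]-.2)<.04)&(f["z_map"]>0)
    P=C[m][:,:2].astype(np.float32); print(m.sum())
    if m.sum()>20: print(cv2.minAreaRect(P),C[m].mean(0))
save(f,"w1.png")
E
```

```text
t: 1.6
tcp_pos: [0.3061, 0.4041, 0.2516]
ee_rot: [[-0.971, 0.237, 0.0], [0.237, 0.971, 0.0], [-0.0, 0.0, -1.0]]
force: [0.1, -0.1, -0.3]
width: 0.998
grasp_force: 0.0
t: 2.1
tcp_pos: [0.4806, 0.2748, 0.2716]
ee_rot: [[-0.971, 0.238, 0.0], [0.238, 0.971, 0.0], [-0.0, 0.0, -1.0]]
force: [-1.0, 0.6, 0.4]
width: 1.0
grasp_force: 0.0
t: 2.6
tcp_pos: [0.5654, 0.2078, 0.2789]
ee_rot: [[-0.971, 0.239, -0.001], [0.239, 0.971, 0.0], [0.001, -0.0, -1.0]]
force: [0.5, 0.3, 0.2]
width: 1.003
grasp_force: 0.0
[[ 0.     0.961  0.278  0.07 ]
 [ 1.     0.    -0.    -0.001]
 [-0.     0.278 -0.961 -0.142]
 [ 0.     0.     0.     1.   ]] 277.1658229036685 260.1540445791829 193.09824193782114
coupler_grip 0.7 [267.  180.6] [0.57  0.213 0.118]
stand 0.93 [261.7 169.3] [0.565 0.209 0.067]
389
((0.579490602016449, 0.20774444937705994), (0.02974334917962551, 0.02969937212765217), 75.70394897460938) [0.577 0.208 0.118]
332
((0.579793393611908, 0.20771649479866028), (0.022852612659335136, 0.022698985412716866), 5.424515724182129) [0.579 0.208 0.123]
```

View pics/w1.png

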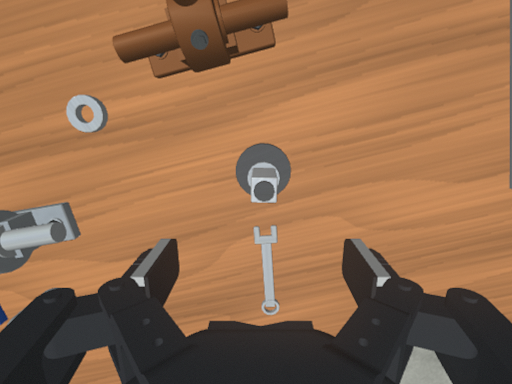

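The coupler's axis is at (0.5795,0.2077), seen at about (263,185), and the grip faces are already in line with the jaws. I'll descend and grip.

```bash
python3 -m crank '{"jaw":[0,0,0,0,0],"xyz":[[-0.34,0.08,0],[0,0,1],[0,0,1],[0,0,1],[0,0,0]],"yaw":[0,0,0,0,0]}' 30
python3 - <<'E'
from h import *
np.set_printoptions(precision=4,suppress=True)
f=grab("wrist");C=cloud(f)
for lo,hi in((0.112,0.122),(0.121,.15)):
    m=(C[...,2]>lo)&(C[...,2]<hi)&(np.hypot(C[...,0]-.58,C[...,1]-.2)<.04)&(f["z_map"]>0)
    P=C[m][:,:2].astype(np.float32); print(m.sum())
    if m.sum()>20: print(cv2.minAreaRect(P),C[m].mean(0))
s=robot.sense();print(s["tcp_pos"],s["ee_rot"])
E
```

```text
t: 3.3
tcp_pos: [0.5747, 0.2078, 0.154]
ee_rot: [[-0.972, 0.236, -0.01], [0.236, 0.972, -0.002], [0.009, -0.005, -1.0]]
force: [-0.0, -0.9, -0.1]
width: 1.002
grasp_force: 0.0
967
((0.57944655418396, 0.20751269161701202), (0.029863379895687103, 0.030246606096625328), 75.38567352294922) [0.5753 0.2083 0.1177]
885
((0.5792300701141357, 0.2074602097272873), (0.022957775741815567, 0.023425158113241196), 88.62561798095703) [0.5791 0.2075 0.1228]
[0.5768 0.2082 0.1573] [[-0.9717  0.2362 -0.0057]
 [ 0.2362  0.9717 -0.0013]
 [ 0.0053 -0.0026 -1.    ]]
```

```bash
python3 -m crank '{"jaw":[0,0,0,0,0],"xyz":[[0,0,0.8],[0,0,0.8],[0,0,0.7],[0,0,0],[0,0,0]],"yaw":[0,0,0,0,0]}' 30
python3 -m crank '{"jaw":[1,1,1,1,1],"xyz":[[0,0,0],[0,0,0],[0,0,0],[0,0,0],[0,0,0]],"yaw":[0,0,0,0,0]}' 60
python3 -m crank '{"jaw":[1,1,1,1,1],"xyz":[[0,0,0],[0,0,0],[0,0,0],[0,0,0],[0,0,0]],"yaw":[0,0,0,0,0]}' 60
```

```text
t: 3.85
tcp_pos: [0.5808, 0.2086, 0.0696]
ee_rot: [[-0.972, 0.237, 0.002], [0.237, 0.972, 0.001], [-0.002, 0.001, -1.0]]
force: [0.4, 0.3, 0.3]
width: 1.006
grasp_force: 0.0
t: 4.35
tcp_pos: [0.5803, 0.2081, 0.0684]
ee_rot: [[-0.971, 0.238, 0.002], [0.238, 0.971, 0.001], [-0.002, 0.001, -1.0]]
force: [-0.5, -0.3, 6.8]
width: 0.346
grasp_force: 59.5
t: 4.85
tcp_pos: [0.5803, 0.2081, 0.0684]
ee_rot: [[-0.971, 0.237, 0.002], [0.237, 0.971, 0.0], [-0.002, 0.001, -1.0]]
force: [-0.9, -0.3, 6.9]
width: 0.343
grasp_force: 59.5
```

```bash
python3 -m crank '{"jaw":[1,1,1,1,1],"xyz":[[0,0,-0.5],[0,0,-0.8],[0,0,-1],[0,0,-1],[0,0,-0.7]],"yaw":[0,0,0,0,0]}' 60
python3 -m crank '{"jaw":[1,1,1,1,1],"xyz":[[-0.1,-0.8,0],[-0.2,-1,0],[-0.2,-1,0],[-0.2,-1,0],[-0.2,-1,0]],"yaw":[0,0,0,0,0]}'
python3 -m crank '{"jaw":[1,1,1,1,1],"xyz":[[-0.2,-1,0],[-0.1,-0.8,0],[0,-0.5,0],[0,0,0],[0,0,0]],"yaw":[0,0,0,0,0]}'
python3 - <<'E'
from h import *
np.set_printoptions(precision=4,suppress=True)
s=robot.sense();print(s["tcp_pos"],s["grasp_force"],s["force"])
obs={}
for c in ["wrist","scene","top"]:
    f=grab(c);C=cloud(f)
    np.savez("v_%s.npz"%c,C=C,px=f["pixels"],T=f["T"],Z=f["z_map"])
    for n in ["nipple_tip","collar_top","bearing"]:
        for r in finder.spot_point(n,c)[:4]:
            u,v=map(int,np.clip(np.round(r["at"]),0,[511,383])); print(c,n,round(r["score"],2),np.array(r["at"]),C[v,u])
    if c=="wrist": save(f,"w2.png")
    # shaft line: high points z in .06...08 away from housing, grey bearing
    rel=C[...,:2]-[.567,-.185]
    m=(C[...,2]>.066)&(C[...,2]<.085)&(np.abs(rel[...,0])<.06)&(np.abs(rel[...,1])<.115)&(np.abs(rel[...,1])>.04)&(f["z_map"]>0)
    if m.sum()>20: print(c,m.sum(),cv2.fitLine(C[m][:,:2].astype(np.float32),cv2.DIST_HUBER,0,.01,.01).ravel(),cv2.minAreaRect(C[m][:,:2].astype(np.float32)))
E
```

```text
t: 5.35
tcp_pos: [0.5797, 0.2079, 0.2294]
ee_rot: [[-0.971, 0.238, 0.001], [0.238, 0.971, 0.0], [-0.001, 0.0, -1.0]]
force: [0.7, 0.0, -2.8]
width: 0.345
grasp_force: 60.3
t: 5.85
tcp_pos: [0.5679, 0.0114, 0.2265]
ee_rot: [[-0.971, 0.237, -0.002], [0.237, 0.971, 0.0], [0.002, -0.0, -1.0]]
force: [0.8, -0.2, -3.0]
width: 0.346
grasp_force: 60.3
t: 6.35
tcp_pos: [0.5581, -0.0794, 0.2266]
ee_rot: [[-0.971, 0.239, -0.002], [0.239, 0.971, 0.001], [0.002, 0.001, -1.0]]
force: [-0.1, 0.6, -3.6]
width: 0.347
grasp_force: 60.4
[ 0.5581 -0.0794  0.2266] 60.37140369415283 [-0.0939  0.5574 -3.6128]
wrist nipple_tip 0.9 [131.4 199.8] [ 0.5328 -0.1885  0.1417]
wrist collar_top 0.84 [141.8 204.8] [ 0.5413 -0.1855  0.1328]
wrist collar_top 0.79 [ 12. 350.] [ 0.6656 -0.3848  0.1261]
wrist bearing 0.93 [ 92.5 308. ] [ 0.5342 -0.129   0.2954]
wrist bearing 0.88 [51.1 51.4] [ 0.3803 -0.2549  0.0592]
wrist bearing 0.77 [185.4 197.9] [ 0.5584 -0.1674  0.0713]
wrist 1735 [ 0.0429  0.9991  0.5737 -0.2121] ((0.5785601735115051, -0.19170653820037842), (0.1996021270751953, 0.02764563262462616), 86.215354919433
[... 978 characters left out ...]
 [0.3447 0.1836 0.1386]
top nipple_tip 0.65 [275.2 199.1] [ 0.5356 -0.1938 -0.004 ]
top nipple_tip 0.64 [310.1 263. ] [ 0.3274 -0.2936  0.1325]
top collar_top 0.61 [269.8 190.9] [ 0.557  -0.1734  0.114 ]
top collar_top 0.52 [310.2 259.5] [ 0.3366 -0.294   0.1313]
top collar_top 0.49 [334.3 157.6] [ 0.6598 -0.3819  0.1156]
top collar_top 0.48 [161.3 259.5] [0.3421 0.1799 0.1153]
top bearing 0.94 [274.2 184.8] [ 0.577  -0.1871  0.1034]
top bearing 0.72 [330.3 147. ] [ 0.6978 -0.3722  0.1042]
top bearing 0.55 [373.3 243.8] [ 0.3791 -0.5081  0.0771]
top 172 [ 0.0793  0.9968  0.5758 -0.2305] ((0.5769239068031311, -0.20498815178871155), (0.16086889803409576, 0.02700701728463173), 87.0816421508789)
```

View pics/w2.png

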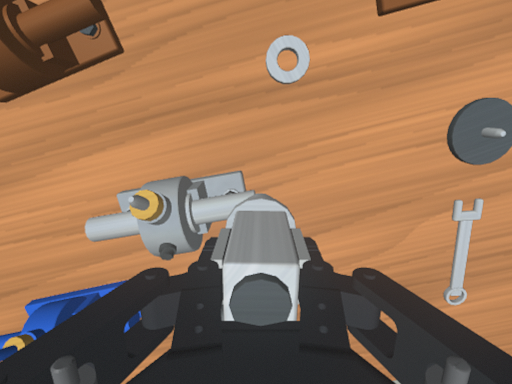

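```bash
python3 -m crank '{"jaw":[1,1,1,1,1],"xyz":[[-0.6,-0.6,0],[-0.7,-0.7,0],[-0.3,-0.7,0],[0,-0.3,0],[0,0,0]],"yaw":[-0.5,-0.75,0,0,0]}' 60
cat > nip.py <<'E'
from h import *
np.set_printoptions(precision=4,suppress=True)
from scipy.optimize import least_squares
def nip(f,yaw=86.2):
    C=cloud(f); hsv=cv2.cvtColor(f["pixels"],cv2.COLOR_RGB2HSV).astype(int)
    near=(np.hypot(C[...,0]-.535,C[...,1]+.188)<.05)&(C[...,2]>.10)&(C[...,2]<.165)&(f["z_map"]>0)
    b=near&(hsv[...,0]>12)&(hsv[...,0]<35)&(hsv[...,1]>110)
    a=np.radians(yaw); ex=np.array([np.sin(a),-np.cos(a),0]); ey=np.array([np.cos(a),np.sin(a),0])
    d=-.5*ex+.866*np.array([0,0,1]); e2=np.cross(ey,d)
    P=C[b]; 
    # top face: points with highest axial coordinate
    h=P@d; top=np.percentile(h,90)
    side=P[h<top-.003]; ring=P[np.abs(h-top)<.0015]
    print("brass",b.sum(),"top h",top,"ring n",len(ring),"side n",len(side))
    Q=np.c_[P@ey,P@e2]; S=np.c_[side@ey,side@e2]
    if len(side)>20:
        r=least_squares(lambda p:np.hypot(S[:,0]-p[0],S[:,1]-p[1])-.0145,Q.mean(0),loss="soft_l1",f_scale=.001)
        print("side-fit centre",r.x,np.abs(r.fun).mean())
    R=np.c_[ring@ey,ring@e2].astype(np.float32); print("ring circ",cv2.minEnclosingCircle(R))
    # nipple: non-brass points beyond top
    g=near&~b&((C@d)>top+.001); G=C[g]; G=G[np.hypot(G@ey-Q[:,0].mean(),G@e2-Q[:,1].mean())<.014]
    hh=G@d; shaft=G[(hh<top+.013)]
    print("nipple n",len(G),"h max",np.percentile(hh,98)-top if len(G) else 0)
    if len(shaft)>10:
        S=np.c_[shaft@ey,shaft@e2]
        r=least_squares(lambda p:np.hypot(S[:,0]-p[0],S[:,1]-p[1])-.006,Q.mean(0),loss="soft_l1",f_scale=.001)
        print("nipple-fit centre",r.x,np.abs(r.fun).mean()); 
        print("collar top pt",r.x[0]*ey+r.x[1]*e2+top*d,"tip",r.x[0]*ey+r.x[1]*e2+(top+.022)*d)
    return C,d,ey,e2
E
python3 - <<'E'
from nip import *
s=robot.sense(); print(s["tcp_pos"],s["ee_rot"])
f=grab("wrist"); save(f,"w3.png"); C,*_=nip(f)
for n in ["nipple_tip","collar_top"]:
    for r in finder.spot_point(n,"wrist")[:2]:
        u,v=map(int,np.clip(np.round(r["at"]),0,[511,383])); print(n,round(r["score"],2),np.array(r["at"]),C[v,u])
rel=C[...,:2]-[.567,-.185]
m=(C[...,2]>.066)&(C[...,2]<.085)&(np.abs(rel[...,0])<.06)&(np.abs(rel[...,1])<.115)&(np.abs(rel[...,1])>.04)&(f["z_map"]>0)
print(cv2.minAreaRect(C[m][:,:2].astype(np.float32)))
E
```

```text
t: 7.45
tcp_pos: [0.6082, -0.183, 0.2267]
ee_rot: [[-0.998, 0.068, -0.001], [0.068, 0.998, 0.0], [0.001, 0.0, -1.0]]
force: [0.1, 0.2, -2.7]
width: 0.345
grasp_force: 60.4
[ 0.6082 -0.183   0.2267] [[-0.9977  0.0678 -0.0008]
 [ 0.0678  0.9977  0.0001]
 [ 0.0009  0.     -1.    ]]
brass 625 top h -0.17059275902524004 ring n 438 side n 99
side-fit centre [-0.1528  0.5409] 0.00019709014374913616
ring circ ((-0.15268555283546448, 0.5415811538696289), 0.014474825002253056)
nipple n 255 h max 0.021599054068192097
nipple-fit centre [-0.1528  0.5412] 0.00022443996589913755
collar top pt [ 0.5426 -0.1892  0.1228] tip [ 0.5316 -0.1885  0.1419]
nipple_tip 0.64 [247.2 105.4] [ 0.5311 -0.1892  0.1408]
nipple_tip 0.63 [ 43. 264.] [ 0.658  -0.3886  0.1411]
collar_top 0.92 [ 59.  261.2] [ 0.6623 -0.3835  0.1287]
collar_top 0.7 [247.8 120. ] [ 0.5426 -0.1897  0.1341]
((0.5786046385765076, -0.19138851761817932), (0.1998927742242813, 0.027376454323530197), 86.11577606201172)
```

View pics/w3.png

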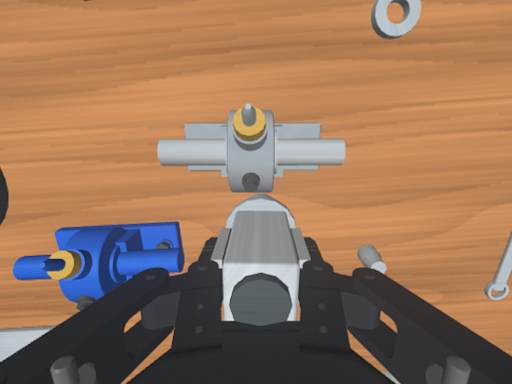

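```bash
cat > cap.py <<'E'
from nip import *
def coupler(f,s):
    # grip-top plane & cap in tool frame
    C=cloud(f); R=np.array(s["ee_rot"]); P=(C-s["tcp_pos"])@R
    return P
E
python3 - <<'E'
from cap import *
s=robot.sense(); f=grab("wrist"); P=coupler(f,s); ok=f["z_map"]>0
# upright coupler: mouth at tool z +0.0564; grip top z=-0.0496; cap -0.0546; flange top .0124
for nm,lo,hi in(("griptop",-.053,-.047),("cap",-.058,-.053),("flange",.009,.016)):
    m=ok&(P[...,2]>lo)&(P[...,2]<hi)&(np.abs(P[...,0])<.035)&(np.abs(P[...,1])<.023)
    Q=P[m]; print(nm,m.sum(),np.median(Q[:,2]) if len(Q) else 0,cv2.minAreaRect(Q[:,:2].astype(np.float32)) if len(Q)>5 else 0)
tip=np.array([.5316,-.1885,.1419]); d0=(tip-s["tcp_pos"])@np.array(s["ee_rot"]); print("tip in tool",d0)
E
```

```text
griptop 2571 -0.04926088953063496 ((0.0028708232566714287, 2.479739487171173e-05), (0.04593667387962341, 0.02712913788855076), 89.7157211303711)
cap 2734 -0.05439337284876663 ((0.002700519748032093, -0.0004395376890897751), (0.021288415417075157, 0.04575012996792793), 2.1839029788970947)
flange 816 0.01258615121757262 ((0.013049078173935413, -0.0008739624172449112), (0.019259558990597725, 0.04184317961335182), 0.25693437457084656)
tip in tool [ 0.0756 -0.0132  0.0854]
```

```bash
python3 -m crank '{"jaw":[1,1,1,1,1],"xyz":[[0.6,-0.12,0],[0.7,-0.1,0],[0.46,-0.1,0.2],[0,0,0.27],[0,0,0]],"yaw":[0,0,0,0,0]}' 40
python3 -m crank '{"jaw":[1,1],"xyz":[[0,0,0],[0,0,0]],"yaw":[0,0]}' 40
python3 - <<'E'
from nip import *
s=robot.sense(); f=grab("wrist"); save(f,"w4.png")
f2=grab("scene"); im=f2["pixels"][110:230,180:310]; cv2.imwrite("pics/s4.png",cv2.resize(im[...,::-1],None,fx=4,fy=4,interpolation=cv2.INTER_CUBIC))
tip=np.array([.5316,-.1885,.1419]); print("tip in tool rel mouth",(tip-s["tcp_pos"])@np.array(s["ee_rot"])-[.0008,-.0003,.0564],s["force"])
E
```

```text
t: 8.15
tcp_pos: [0.5367, -0.1883, 0.2076]
ee_rot: [[-0.998, 0.064, -0.001], [0.064, 0.998, 0.001], [0.001, 0.001, -1.0]]
force: [-0.3, 0.7, -4.4]
width: 0.343
grasp_force: 60.4
t: 8.35
tcp_pos: [0.5385, -0.1893, 0.2089]
ee_rot: [[-0.998, 0.064, 0.001], [0.064, 0.998, -0.0], [-0.001, -0.0, -1.0]]
force: [-0.7, 0.2, -3.9]
width: 0.348
grasp_force: 60.4
tip in tool rel mouth [0.0062 0.0007 0.0106] [-0.7376  0.2009 -3.8624]
```

View pics/s4.png

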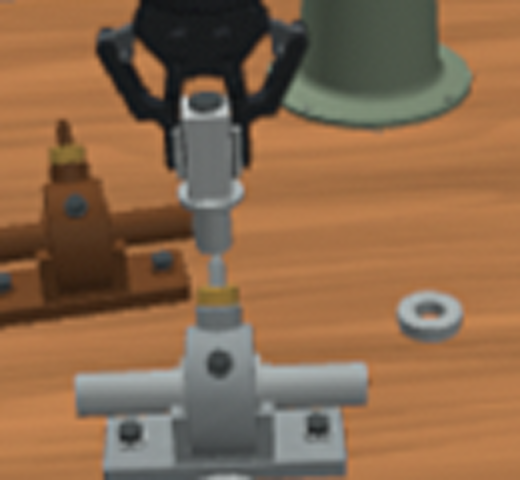

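The coupler is upright, hovering just above the nipple tip (crop about (215,250)). I'll lower it about 8 mm over the tip.

```bash
python3 -m crank '{"jaw":[1,1,1,1,1],"xyz":[[0.04,0.01,0],[0,0,0.2],[0,0,0.26],[0,0,0],[0,0,0]],"yaw":[0,0,0,0,0]}' 30
python3 - <<'E'
from nip import *
s=robot.sense()
tip=np.array([.5316,-.1885,.1419]); R=np.array(s["ee_rot"]); print("tip in tool rel mouth",(tip-s["tcp_pos"])@R-[.0008,-.0003,.0564],s["force"],s["grasp_force"])
# path of pivot for tilt about M, arcs in tool x,z (units of 40mm)
L=.0754
for a in range(0,31,5): t=np.radians(a); print(a,L*np.sin(t)/.04,L*(1-np.cos(t))/.04)
E
```

```text
t: 8.95
tcp_pos: [0.5358, -0.1889, 0.1895]
ee_rot: [[-0.998, 0.065, -0.001], [0.065, 0.998, 0.001], [0.001, 0.001, -1.0]]
force: [0.3, 0.3, -3.2]
width: 0.343
grasp_force: 60.4
tip in tool rel mouth [ 0.0033  0.0004 -0.0088] [ 0.314   0.2859 -3.2194] 60.38711428642273
0 0.0 0.0
5 0.1642885750793356 0.007172994097059646
10 0.32732681490216364 0.02863738557198788
15 0.48787390001825154 0.06422981744510622
20 0.6447079701688855 0.1136794098185626
25 0.7966354233812183 0.17660982143591486
30 0.9424999999999998 0.252542113866333
```

```bash
python3 -m crank '{"jaw":[1,1,1,1,1],"xyz":[[0.08,0,0],[0.09,0,0.01],[0.08,0,0.01],[0.08,0,0.01],[0,0,0]],"yaw":[0,0,0,0,0]}' 30
python3 - <<'E'
from h import *
s=robot.sense(); print(s["force"],s["moment"])
f=grab("wrist"); cv2.imwrite("pics/w5.png",f["pixels"][...,::-1])
E
```

```text
t: 9.45
tcp_pos: [0.5257, -0.1884, 0.1905]
ee_rot: [[-0.998, 0.065, 0.008], [0.065, 0.998, -0.0], [-0.008, 0.0, -1.0]]
force: [7.6, 0.8, -2.8]
width: 0.343
grasp_force: 58.6
[ 7.57954575  0.78208254 -2.79845685] [ 0.29923879 -1.95822458  0.01957324]
```

View pics/w5.png

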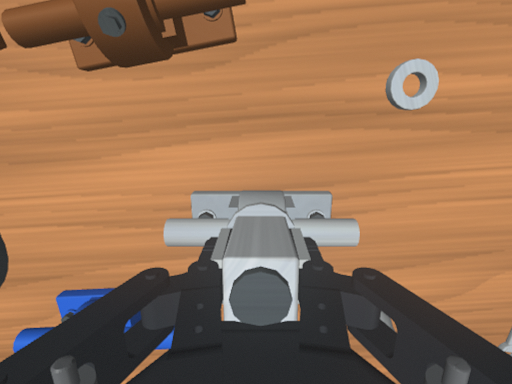

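```bash
cat > tilt.py <<'E'
from cap import *
def tilt():
    s=robot.sense(); f=grab("wrist"); P=coupler(f,s); 
    # cap top: start from visually-known cap pixel patch
    best=None
    Q=P[275:322,240:280].reshape(-1,3); Q=Q[(Q[:,2]<-.035)&(np.abs(Q[:,1])<.009)]
    c=np.median(Q,0); k=np.abs(Q-c).max(1)<.012; Q=Q[k]
    for _ in range(4):
        A=np.c_[Q[:,:2],np.ones(len(Q))]; p=np.linalg.lstsq(A,Q[:,2],rcond=None)[0]; r=np.abs(A@p-Q[:,2]); Q=Q[r<max(.0008,np.percentile(r,80))]
    n=np.array([p[0],p[1],-1]); n/=np.linalg.norm(n)
    R=np.array(s["ee_rot"]); nw=R@n
    th=np.degrees(np.arctan2(n[0],-n[2]))
    d=np.array([-.4989,.0331,.866])
    print("cap n",len(Q),"centre",Q.mean(0),"tilt tool x",th,"angle to nipple",np.degrees(np.arccos(nw@d)))
    print("tcp",s["tcp_pos"],"F",s["force"],"M",s["moment"],"grip",s["grasp_force"],"t",s["t"])
    return s,f,nw
if __name__=="__main__": tilt()
E
python3 -m crank '{"jaw":[1,1,1,1,1],"xyz":[[0.08,0,0.02],[0.08,0,0.02],[0.08,0,0.02],[0,0,0],[0,0,0]],"yaw":[0,0,0,0,0]}' 30
python3 tilt.py
```

```text
t: 10.0
tcp_pos: [0.5165, -0.1878, 0.1884]
ee_rot: [[-0.998, 0.065, 0.008], [0.065, 0.998, -0.0], [-0.008, 0.0, -1.0]]
force: [7.9, 1.9, -1.4]
width: 0.347
grasp_force: 58.8
cap n 1464 centre [ 0.0043 -0.0013 -0.0539] tilt tool x 11.390156289692566 angle to nipple 18.153462028680686
tcp [ 0.5165 -0.1878  0.1884] F [ 7.8694  1.8801 -1.4115] M [ 0.2579 -1.9745 -0.0326] grip 58.84206175804138 t 10.0
```

```bash
python3 -m crank '{"jaw":[1,1,1,1,1],"xyz":[[0.08,0,0.025],[0.08,0,0.03],[0.08,0,0.03],[0.08,0,0.035],[0,0,0]],"yaw":[0,0,0,0,0]}' 30
python3 tilt.py
python3 -m crank '{"jaw":[1,1,1,1],"xyz":[[0.08,0,0.04],[0.06,0,0.03],[0,0,0],[0,0,0]],"yaw":[0,0,0,0]}' 30
python3 tilt.py
```

```text
t: 10.55
tcp_pos: [0.5037, -0.187, 0.1836]
ee_rot: [[-0.998, 0.064, 0.008], [0.064, 0.998, -0.0], [-0.008, 0.0, -1.0]]
force: [7.7, 1.3, -2.3]
width: 0.344
grasp_force: 58.9
cap n 1022 centre [ 0.0065 -0.0014 -0.0535] tilt tool x 17.241684997223103 angle to nipple 12.289234734370037
tcp [ 0.5037 -0.187   0.1836] F [ 7.7195  1.3049 -2.2963] M [ 0.2922 -1.9121  0.0732] grip 58.89161825180054 t 10.55
t: 11.0
tcp_pos: [0.4986, -0.1867, 0.1809]
ee_rot: [[-0.998, 0.064, 0.009], [0.064, 0.998, -0.0], [-0.009, 0.0, -1.0]]
force: [8.1, 1.3, -0.9]
width: 0.348
grasp_force: 58.9
cap n 743 centre [ 0.0077 -0.0012 -0.0531] tilt tool x 16.062105065815313 angle to nipple 13.454204683649019
tcp [ 0.4986 -0.1867  0.1809] F [ 8.1147  1.2572 -0.924 ] M [ 0.3678 -2.0966  0.0869] grip 58.87399077415466 t 11.0
```

```bash
python3 - <<'E'
from cap import *
s=robot.sense(); f=grab("wrist"); save(f,"w6.png"); P=coupler(f,s)
col=P[:,258:264].mean(1)
for v in range(150,384,7): print(v,col[v])
f2=grab("scene"); 
im=cv2.resize(f2["pixels"][110:230,180:310],None,fx=3,fy=3); w=cv2.resize(f["pixels"],(480,360)); 
cv2.imwrite("pics/c6.png",np.hstack([w,cv2.resize(im,(320,360))[:, :]])[...,::-1])
E
```

```text
150 [ 0.0291 -0.0007  0.1808]
157 [ 0.0292 -0.0011  0.1267]
164 [ 0.0127 -0.0007  0.1806]
171 [ 0.0042 -0.0007  0.1813]
178 [-0.0043 -0.0007  0.1809]
185 [-0.0129 -0.0007  0.1811]
192 [-0.0217 -0.0007  0.1812]
199 [-0.0308 -0.0007  0.1817]
206 [-0.0395 -0.0007  0.1808]
213 [-0.0487 -0.0007  0.1809]
220 [-0.0343 -0.0008  0.1213]
227 [ 0.0019 -0.0009  0.0183]
234 [-0.0017 -0.0009  0.0158]
241 [ 0.0212 -0.001  -0.0411]
248 [ 0.0213 -0.001  -0.0472]
255 [ 0.0188 -0.001  -0.0481]
262 [ 0.0163 -0.001  -0.0489]
269 [ 0.014 -0.001 -0.05 ]
276 [ 0.0116 -0.001  -0.0508]
283 [ 0.0094 -0.001  -0.0522]
290 [ 0.0071 -0.001  -0.0531]
297 [ 0.0051 -0.001  -0.0545]
304 [ 0.003  -0.001  -0.0558]
311 [-0.003  -0.001  -0.0522]
318 [-0.1945 -0.0006  0.1691]
325 [-0.1946 -0.0007  0.1564]
332 [ 0.0111 -0.0011 -0.0781]
339 [ 0.0111 -0.0011 -0.0806]
346 [ 0.0109 -0.0011 -0.0828]
353 [ 0.011  -0.0011 -0.0851]
360 [ 0.0108 -0.0011 -0.087 ]
367 [ 0.0114 -0.0011 -0.0896]
374 [ 0.0114 -0.0011 -0.0914]
381 [ 0.0111 -0.0011 -0.093 ]
```

View pics/c6.png

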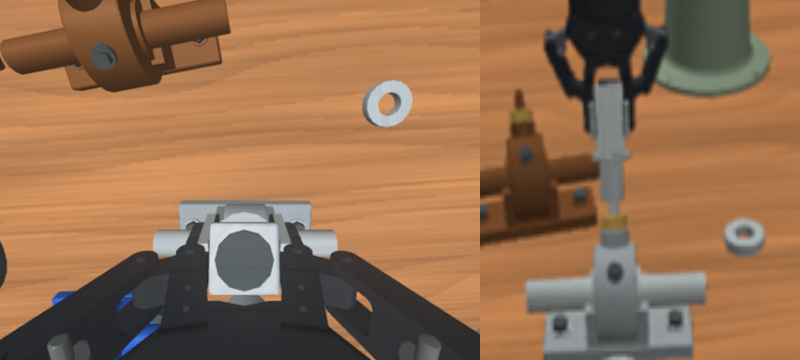

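```bash
cat > tilt.py <<'E'
from cap import *
def fitp(Q):
    for _ in range(5):
        A=np.c_[Q[:,:2],np.ones(len(Q))]; p=np.linalg.lstsq(A,Q[:,2],rcond=None)[0]; r=np.abs(A@p-Q[:,2]); Q=Q[r<max(.0006,2*np.median(r))]
    n=np.array([p[0],p[1],-1]); return n/np.linalg.norm(n),Q
def tilt():
    s=robot.sense(); f=grab("wrist"); P=coupler(f,s); R=np.array(s["ee_rot"])
    g=f["pixels"].max(-1).astype(int)
    win=np.zeros(g.shape,bool); win[225:330,215:305]=1; win&=(P[...,2]<-.035)&(P[...,2]>-.066)&(np.abs(P[...,1])<.0145)&(f["z_map"]>0)
    d=np.array([-.4989,.0331,.866]); thr=135
    for nm,m in(("cap",win&(g<thr)&(np.abs(P[...,1])<.011)),("griptop",win&(g>160))):
        m=cv2.erode(m.astype(np.uint8),np.ones((5,5)))>0
        if m.sum()<60: print(nm,"few",m.sum()); continue
        n,Q=fitp(P[m]); print(nm,m.sum(),len(Q),"c",(Q.min(0)+Q.max(0))/2,"tilt x/y",np.degrees(np.arctan2(n[0],-n[2])),np.degrees(n[1]),"to nipple",np.degrees(np.arccos(R@n@d)))
    print("tcp",s["tcp_pos"],"F",s["force"],"M",s["moment"],"grip",s["grasp_force"],"t",s["t"])
    m=win&(np.abs(P[...,1])<.003); v=np.where(m); print("grey levels by row",[(r,int(np.median(g[r,255:266]))) for r in range(228,326,6)])
if __name__=="__main__": tilt()
E
python3 tilt.py
```

```text
cap 2248 1384 c [ 0.0116 -0.0005 -0.0516] tilt x/y 24.795843400637427 -0.2149069613273163 to nipple 4.7199289969104745
griptop 1051 628 c [ 0.0092 -0.0006 -0.0468] tilt x/y 24.73451951812027 0.03904865435746509 to nipple 4.772750973895862
tcp [ 0.4986 -0.1867  0.1809] F [ 8.0257  1.298  -0.9235] M [ 0.3633 -2.1134  0.0713] grip 58.87333631515503 t 11.15
grey levels by row [(228, 208), (234, 207), (240, 210), (246, 88), (252, 104), (258, 106), (264, 104), (270, 105), (276, 104), (282, 103), (288, 101), (294, 103), (300, 102), (306, 103), (312, 218), (318, 121), (324, 120)]
```

```bash
python3 -m crank '{"jaw":[1,1,1,1,1],"xyz":[[0.08,0,0.04],[0.08,0,0.04],[0,0,0],[0,0,0],[0,0,0]],"yaw":[0,0,0,0,0]}' 30
python3 tilt.py
```

```text
t: 11.7
tcp_pos: [0.4923, -0.1862, 0.1777]
ee_rot: [[-0.998, 0.064, 0.009], [0.064, 0.998, -0.0], [-0.009, 0.0, -1.0]]
force: [8.2, 1.2, -1.8]
width: 0.346
grasp_force: 58.8
cap 2019 1181 c [ 0.013  -0.0004 -0.0504] tilt x/y 28.430772966966526 -0.40754360739640655 to nipple 1.2149653557874265
griptop 980 560 c [ 0.0103 -0.0006 -0.0461] tilt x/y 29.398141672723145 -0.21823337923143804 to nipple 0.4978499612174369
tcp [ 0.4923 -0.1862  0.1777] F [ 8.2284  1.1834 -1.8299] M [ 0.4085 -2.1921  0.0756] grip 58.837271332740784 t 11.7
grey levels by row [(228, 125), (234, 151), (240, 198), (246, 103), (252, 105), (258, 105), (264, 105), (270, 104), (276, 105), (282, 101), (288, 103), (294, 103), (300, 104), (306, 225), (312, 81), (318, 85), (324, 119)]
```

```bash
python3 -m crank '{"jaw":[1,1,1,1,1],"xyz":[[-0.03,0,-0.02],[-0.06,0,0.105],[-0.06,0,0.105],[0,0,0],[0,0,0]],"yaw":[0,0,0,0,0]}' 80
python3 tilt.py
```

```text
t: 12.25
tcp_pos: [0.4976, -0.1865, 0.1695]
ee_rot: [[-0.998, 0.064, 0.007], [0.064, 0.998, 0.0], [-0.007, 0.001, -1.0]]
force: [7.7, 1.9, 1.2]
width: 0.342
grasp_force: 80.4
cap 2248 1378 c [ 0.013  -0.0003 -0.0502] tilt x/y 28.553198267965094 -0.05601418607457747 to nipple 1.1164382413066474
griptop 1031 635 c [ 0.0103 -0.0006 -0.0461] tilt x/y 29.195986796366576 -0.11854016856034427 to nipple 0.5904846256704916
tcp [ 0.4976 -0.1865  0.1695] F [7.7304 1.8777 1.1906] M [ 0.584  -2.0664  0.1719] grip 80.39540648460388 t 12.25
grey levels by row [(228, 130), (234, 143), (240, 198), (246, 102), (252, 105), (258, 104), (264, 104), (270, 104), (276, 104), (282, 102), (288, 102), (294, 102), (300, 103), (306, 224), (312, 82), (318, 87), (324, 87)]
```

```bash
python3 -m crank '{"jaw":[1,1,1],"xyz":[[-0.03,0,0.04],[-0.03,0,0.05],[0,0,0]],"yaw":[0,0,0]}' 80
python3 -m crank '{"jaw":[1,1,1],"xyz":[[-0.035,0,0.06],[-0.035,0,0.06],[0,0,0]],"yaw":[0,0,0]}' 80
python3 -m crank '{"jaw":[1,1,1],"xyz":[[-0.035,0,0.06],[-0.025,0,0.04],[0,0,0]],"yaw":[0,0,0]}' 80
python3 tilt.py
```

```text
t: 12.6
tcp_pos: [0.4993, -0.1866, 0.1668]
ee_rot: [[-0.998, 0.064, 0.006], [0.064, 0.998, -0.0], [-0.006, 0.0, -1.0]]
force: [3.0, 4.7, 9.7]
width: 0.344
grasp_force: 81.4
t: 12.9
tcp_pos: [0.5019, -0.1867, 0.1624]
ee_rot: [[-0.998, 0.064, 0.006], [0.064, 0.998, -0.0], [-0.006, -0.0, -1.0]]
force: [1.5, 3.5, 12.8]
width: 0.34
grasp_force: 81.8
t: 13.2
tcp_pos: [0.5037, -0.1868, 0.1592]
ee_rot: [[-0.998, 0.064, 0.005], [0.064, 0.998, -0.001], [-0.005, -0.0, -1.0]]
force: [-2.1, 4.6, 21.0]
width: 0.341
grasp_force: 82.7
cap 2206 1311 c [ 0.0131 -0.0004 -0.0503] tilt x/y 29.054678445528715 -0.5799705454110825 to nipple 0.9719736960512894
griptop 1066 651 c [ 0.0104 -0.0006 -0.0462] tilt x/y 29.349174016652587 -0.011831328842193508 to nipple 0.5314194062993924
tcp [ 0.5037 -0.1868  0.1592] F [-2.056   4.5761 20.9812] M [ 1.1237 -0.1623  0.0831] grip 82.73516178131104 t 13.2
grey levels by row [(228, 133), (234, 142), (240, 197), (246, 102), (252, 104), (258, 103), (264, 104), (270, 103), (276, 102), (282, 100), (288, 101), (294, 101), (300, 102), (306, 222), (312, 87), (318, 85), (324, 84)]
```

```bash
python3 -m crank '{"jaw":[1,1,1],"xyz":[[-0.01,0,0.02],[0,0,0],[0,0,0]],"yaw":[0,0,0]}' 80
python3 - <<'E'
from nip import *
d=np.array([-.4989,.0331,.866])
f=grab("scene"); C=cloud(f); hsv=cv2.cvtColor(f["pixels"],cv2.COLOR_RGB2HSV).astype(int)
br=(hsv[...,0]>15)&(hsv[...,0]<35)&(hsv[...,1]>110)
def hh(C,px,c):
    hsv=cv2.cvtColor(px,cv2.COLOR_RGB2HSV).astype(int)
    m=(hsv[...,0]>15)&(hsv[...,0]<35)&(hsv[...,1]>110)&(np.hypot(C[...,0]-.545,C[...,1]+.189)<.04)&(C[...,2]>.095)
    v,u=np.where(m); return m.sum(),(C[m]@d).max(),np.median(C[m]@d),(v.min(),v.max(),u.min(),u.max())
o=np.load("v_scene.npz"); print("before",hh(o["C"],o["px"],0)); print("now",hh(C,f["pixels"],0))
a=o["px"][110:230,180:310]; b=f["pixels"][110:230,180:310]
cv2.imwrite("pics/s7.png",cv2.resize(np.hstack([a,b])[...,::-1],None,fx=3,fy=3,interpolation=cv2.INTER_CUBIC))
s=robot.sense(); print(s["force"],s["force"]@d,s["tcp_pos"],s["qd"])
E
```

```text
t: 13.55
tcp_pos: [0.5037, -0.1868, 0.1592]
ee_rot: [[-0.998, 0.064, 0.005], [0.064, 0.998, -0.001], [-0.005, -0.001, -1.0]]
force: [-5.7, 6.0, 25.9]
width: 0.335
grasp_force: 83.6
before (np.int64(42), np.float64(-0.17145653896263768), np.float64(-0.1754811935589412), (np.int64(182), np.int64(185), np.int64(229), np.int64(239)))
now (np.int64(19), np.float64(-0.180075927900228), np.float64(-0.18135970910770538), (np.int64(185), np.int64(186), np.int64(230), np.int64(239)))
[-5.8067  6.2194 26.7903] 26.303248986502652 [ 0.5037 -0.1868  0.1592] [-0.0418  0.0403 -0.0355 -0.0878  0.0289 -0.0268]
```

View pics/s7.png

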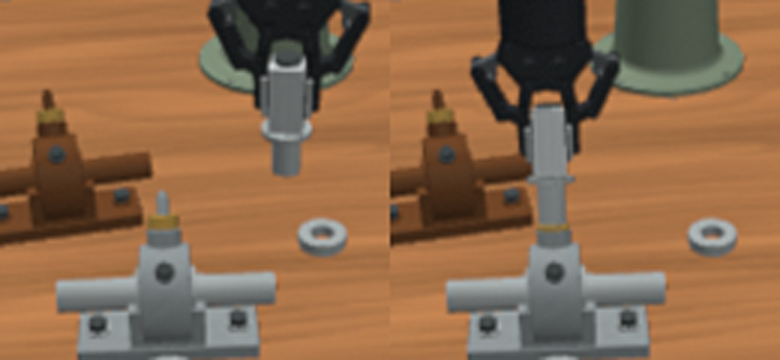

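The collar is down about 8.6 mm: its brass top edge has sunk in the crop at (553,228), and extra push no longer moves the tool. I'll hold for half a second, check again and hand in.

```bash
python3 -m crank '{"jaw":[1,1,1,1,1],"xyz":[[0,0,0],[0,0,0],[0,0,0],[0,0,0],[0,0,0]],"yaw":[0,0,0,0,0]}' 80
python3 -m crank '{"jaw":[1,1,1,1,1],"xyz":[[0,0,0],[0,0,0],[0,0,0],[0,0,0],[0,0,0]],"yaw":[0,0,0,0,0]}' 80
python3 tilt.py && python3 -c "from plant import workorder; print(workorder.close_job())"
```

```text
t: 14.1
tcp_pos: [0.5037, -0.1868, 0.1592]
ee_rot: [[-0.998, 0.065, 0.005], [0.065, 0.998, -0.001], [-0.005, -0.001, -1.0]]
force: [-5.9, 6.3, 25.8]
width: 0.347
grasp_force: 83.6
t: 14.6
tcp_pos: [0.5037, -0.1869, 0.1592]
ee_rot: [[-0.998, 0.064, 0.005], [0.064, 0.998, -0.001], [-0.005, -0.001, -1.0]]
force: [-5.1, 5.6, 27.5]
width: 0.346
grasp_force: 83.6
cap 2187 1361 c [ 0.0134 -0.0004 -0.0505] tilt x/y 28.94716557010896 -0.12844905461681214 to nipple 0.8674546419364628
griptop 1022 648 c [ 0.0104 -0.0006 -0.0461] tilt x/y 29.120961151840778 -0.049763248601678065 to nipple 0.7091134960290919
tcp [ 0.5037 -0.1869  0.1592] F [-5.11    5.5856 27.4522] M [1.29   0.3991 0.1833] grip 83.62216472625732 t 14.6
grey levels by row [(228, 133), (234, 144), (240, 194), (246, 102), (252, 104), (258, 104), (264, 104), (270, 103), (276, 103), (282, 101), (288, 102), (294, 101), (300, 102), (306, 223), (312, 86), (318, 85), (324, 85)]
the job is handed in; nothing more can be done
None
```

The job is handed in at about 15 s: the coupler is held about 1° off the nipple's axis, pressing with about 26 N, and the collar measured about 8.6 mm down, at its stop; the hand-in call returned no verdict.

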